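# Swap a blanking plug for a drying tube on the glassware dryer

### The arm

A 6-joint arm with a two-finger parallel gripper is mounted at the origin on a cart in front of the work surface, level with it; the furniture and walls round the work are solid. World frame = base frame: x ahead of the robot, y to its left, z up, the work surface at z = 0. Lengths are in m, angles in rad, forces in N, time in s.
With the tool pointing down it reaches from about 0.425 to 1.125 m from the base axis. Payload 14.9 kg.
Tool frame: the origin (TCP) lies at the very end of the fingers, on their centre line; the grasp point (between the pads) lies 19 mm behind it; z points along the fingers, y is the line along which they close (so a half turn about z gives the same grasp; the last joint's range is limited). The gripper opens to 91 mm and grips with 3 to 60 N. Pads are 32 mm wide; open, the fingers measure 118 mm over their backs; the gripper's body (76 mm by 178 mm) begins 60 mm behind the grasp point.
Start: joints at [1.215, 0.379, 1.734, -0, 1.028, -0.033], TCP at [0.222, 0.664, 0.214] pointing down, gripper open.
Joint ranges: [-2.77, 2.77], [-0.74, 2.19], [0, 2.66], [-1.06, 4.2], [0.31, 2.87], [-3.08, 3.08]. Speed limits (rad/s): [1.89, 1.89, 2.39, 3.14, 3.14, 3.14].

### API

Orientations are given as a 3x3 rotation matrix whose columns are the frame's x, y, z axes.
In Python, from cell import observe, read_camera, camera_model, hand_in gives the robot as it stands. The module is installed in compiled form; this text tells all that it offers.
- The arm moves only by the tool carry_out, never from a script. Its argument "series" is a list that holds one entry, the list of rows, each a list of 7 numbers: the turn, a rotation vector about the tool's x, y, z in rad, then the shift along the tool's x, y, z in mm, then the finger opening in mm, from 0 to 91.2. A call has 1 to 8 rows; each row shifts and turns the commanded pose from where the row before left it, along the tool's axes as they then stand; what a row does not reach is not made up. A row lasts 1/10 s, in which the tool goes at most 50 mm and 8.59 degrees, less where a joint would pass 70% of its speed; a pose out of reach is approached as far as the arm can. A call is refused whole if a number of a shift passes 50 or a number of a turn 0.15, either way. A call with a gripper value outside its range is refused whole. The fingers move at their own pace and stop on an object; "grip_force" is the grip in N (left out, the last holds). Time passes only in rows, so rows that do not move let the fingers close. It gives the time, the measured TCP pose, the force, the opening and the grip force at its end, in the units of the state.
- observe(): the state, without advancing time (a new reading comes with each control period).
- read_camera(name): name is "side" or "top"; returns (picture, depth): 384x512x3 uint8, red, green, blue; 384x512 float32, m along the optical axis (not along the pixel's ray), 0 where there is no reading.
- camera_model(name): a dict with "fx", "fy", "cx", "cy" (pixels), "D" ([k1, k2, p1, p2, k3] as OpenCV has them; the pictures are not rectified), "rvec" (rotation vector, rad) and "tvec" (3), from world to camera coordinates, as OpenCV has them. Camera axes: x right, y down, z forward; pixel columns grow to the right and rows downward; lengths in m; the calibration is good to about 2 mm. A picture is of the moment at which its call begins. camera_model takes no time and is no camera call.
- hand_in(): hands the job in; it is judged then, once.
The state is a dict: "time_s": time; "joint_positions": joint angles; "dq": joint speeds; "tau": joint torques, N m; "tool_pos": TCP position; "tool_rot": TCP orientation; "wrist_force": force on the tool from outside, world axes, zero at the start; "wrist_torque": the same for the moment, N m; "width": opening from 0.0 (shut) to 1.0 (fully open); "grip_force": force on a finger pad.
Only numpy, scipy, OpenCV 4.12 (cv2) and the standard library are available. Lean on these libraries where they do the work, as an engineer would, in place of code of your own. Each camera call takes 0.05 s, during which the arm holds its last target. There are 200 camera calls.

### The job

The free outlet of the glassware dryer needs a drying tube: press that outlet's blue release collar down almost to its stop and, before it springs back, draw the red blanking plug out and park it upright in the empty hole of the grey caddy. Then take the steel drying tube out of the caddy and push it straight down into the outlet, past the grip, until it is fully home and locked in, with the collar sprung back up. Work by feel and never push or pull on the dryer, plug or tube with more than 25 N, which damages the fitting; leave the loose bottles where they stand.

Things in the scene. Friction and masses are not known exactly. Their poses are not given: they have to be found in the camera images.
- dryer: Glassware dryer, fixed: low white box 140 (x) by 250 (y) by 62 mm high, switch and black knob on its front (-x side). Origin on the table under its centre, z up. Two push-in outlets in the top: the free one at y -70 mm holds the red plug; the one at y +70 mm is in use, with a fixed tube and upturned glass beaker (62 mm wide, top 184 mm above the table) on it.
- outlet (a point): On the free outlet's vertical axis, 88 mm above the table: nominal top centre of its blue release collar. The outlet is screwed in by hand, so all of it stands up to 4 mm higher or lower, unmeasured. Collar: flat ring 40 mm wide, 17 mm hole, mouth 21 mm. Nominal depths below: bore 15.6 mm wide, four sprung jaws at 38 to 41 mm, hard seat at 57 mm for the tube's nose. Axes as the dryer's.
- collar (a joint): Travel of the release collar, m: 0 up, 0.013 down on its stop; its spring holds it up with 11 N, 15 N at the bottom. The jaws are geared to it: beyond 0.002 they clear plug or tube, and close as it springs back up. A nose pushed in spreads the jaws, which draws the collar down 1.7 mm until the waist reaches them and it snaps back to 0. While it stays down, the tube is not locked.
- plug: Red blanking plug, 80 mm long, 40 g, in the free outlet. Origin at its nose tip, z up to the head. Stem 14 mm thick; waist for the jaws 7 to 19 mm from the tip; round knurled head 18 mm thick from 58 to 80 mm, its underside 1 to 9 mm above the raised collar. Unreleased, the jaws hold it. Once they open it drops up to 8 mm on to the seat and must rise 9 mm from there to be past them.
- tube: Steel drying tube, 150 mm long, 14 mm thick, 60 g, upright in the caddy. Origin at its nose tip, z up. Nose cone 8 mm long, jaw waist 15 to 20 mm from the tip; white cap 17 mm thick from 128 to 150 mm. Pushed into the outlet it meets the jaws 15 mm above the seat, needs 4 to 12 N to pass them, and locks only with its nose within 0.7 mm of the seat, which is hard: press on gently.
- caddy: Grey caddy block, fixed, 190 (x) by 56 (y) by 48 mm high, on a thin foot 204 by 70 mm; origin on the table under its centre, z up. Along x in its top: a second red plug, put away and fixed, at -70 mm; the empty hole at -20 mm; the hole with the drying tube at +70 mm, 15.5 mm wide, 40 mm deep.
- park_hole (a point): Centre of the mouth of the caddy's empty hole, on the caddy's top, 48 mm above the table: 18 mm wide, 40 mm deep; axes as the caddy's. A parked plug stands on the hole's floor.
- amber_bottle_2: Amber bottle, white cap, 66 mm wide, 155 mm high, loose bystander; origin under its centre.
- amber_bottle_3: Amber bottle, white cap, 66 mm wide, 155 mm high, loose bystander; origin under its centre.
- dropper_a: Small amber dropper bottle with black teat, 30 mm wide, 92 mm high, loose bystander behind the caddy; origin under its centre.
Things that resemble listed ones, but are neither listed nor needed, are in the scene too. Of the things that look like the tube, the larger one is meant.

How it is judged:
By the outcome, as a careful person would: the job done as asked, in the order asked, and still so for the second after the job is handed in, with the robot touching nothing.
It also fails if it takes over 59 s, if anything falls off the work surface, if the arm or the gripper's body presses on something with over 40 N, if the wrist force passes 120 N, or if a joint passes its speed limit or range.

## Working session

There is one attempt and no reset: what is moved stays moved. The work goes in short steps, Python scripts to look and compute and a tool call to move; the robot and the scene stay as the last step left them, time stands still between calls to the robot, and variables do not carry over. Pictures are saved under pics/ and viewed, at most 10 in all, crops included, and the job is handed in when it is done.

Besides the shell and the picture viewer there is one more tool, called after "Request:" as name(argument=value, ...) on one line, values as JSON. carry_out: Moves the arm, as the interface text tells. Its arguments: {"type":"object","properties":{"series":{"type":"array"},"grip_force":{"type":"number"}},"required":["series"]}

```bash
mkdir -p pics; python3 - <<'E'
from cell import *
import cv2,numpy as np
s=observe();print({k:np.round(v,3).tolist() for k,v in s.items()})
for n in("side","top"):
    p,d=read_camera(n);cv2.imwrite(f"pics/{n}0.png",p[...,::-1]);np.savez(f"{n}0.npz",p=p,d=d)
    m=camera_model(n);print(n,m)
    R=cv2.Rodrigues(np.array(m["rvec"]))[0];print("pos",-R.T@np.array(m["tvec"]).ravel(),"fwd",R[2])
E
```

```text
{'time_s': 0.0, 'joint_positions': [1.215, 0.379, 1.735, -0.0, 1.029, -0.033], 'dq': [0.001, 0.0, 0.001, 0.0, 0.0, 0.001], 'tau': [-0.002, -76.374, -43.435, 0.065, 0.043, -0.0], 'tool_pos': [0.222, 0.663, 0.213], 'tool_rot': [[-0.948, 0.317, -0.0], [0.317, 0.948, -0.001], [0.0, -0.001, -1.0]], 'wrist_force': [-0.373, -0.402, 0.338], 'wrist_torque': [0.075, 0.009, 0.046], 'grip_force': 0.0, 'width': 0.998}
side {'fx': 394.46769441345424, 'fy': 394.46769441345424, 'cx': 264.8383427625567, 'cy': 186.63758030149603, 'D': array([0.03014981, 0.        , 0.        , 0.        , 0.        ]), 'rvec': array([ 2.25683384,  0.30465972, -0.11726533]), 'tvec': array([-0.6020623 , -0.01934528,  1.22822695])}
pos [ 0.81288434 -0.76535688  0.79046985] fwd [-0.18541347  0.73950998 -0.6471065 ]
top {'fx': 421.8580100186772, 'fy': 421.8580100186772, 'cx': 250.53476794528294, 'cy': 178.97945119134488, 'D': array([-0.07776601,  0.        ,  0.        ,  0.        ,  0.        ]), 'rvec': array([ 2.16514362, -2.15529986,  0.12849886]), 'tvec': array([0.02460289, 0.58736482, 1.15731348])}
pos [0.44602014 0.02706743 1.21873321] fwd [ 1.18456682e-01  1.77582549e-04 -9.92959205e-01]
```

View pics/side0.png

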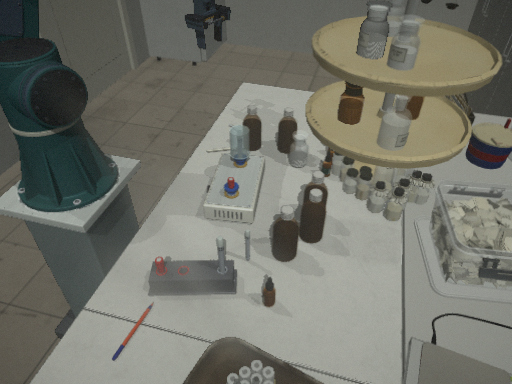

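View pics/top0.png

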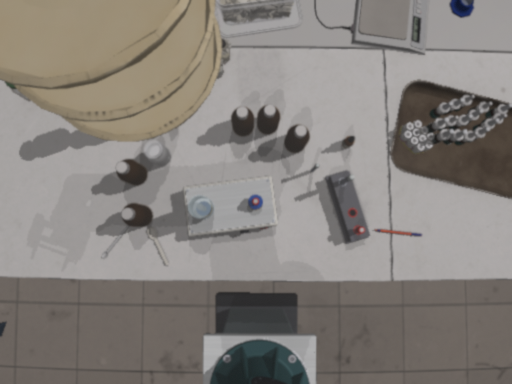

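Side view: the free outlet with its plug is at (231,186) and the caddy runs from (150,275) to (237,280). Two things look like the tube. One stands in the caddy at (222,255); the other is a slimmer one standing on the table at (248,245). The one in the caddy fits: it is larger and stands in the +70 mm hole. I'll confirm that in a crop.

```bash
python3 - <<'E'
import cv2,numpy as np
s=cv2.imread("pics/side0.png");t=cv2.imread("pics/top0.png")
a=cv2.resize(s[170:300,140:290],None,fx=4,fy=4,interpolation=cv2.INTER_CUBIC)[:, :600]
cv2.imwrite("pics/c1.png",a)
b=cv2.resize(t[125:250,180:380],None,fx=4,fy=4,interpolation=cv2.INTER_CUBIC)
cv2.imwrite("pics/c2.png",b)
E
```

```text
(no output)
```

View pics/c1.png

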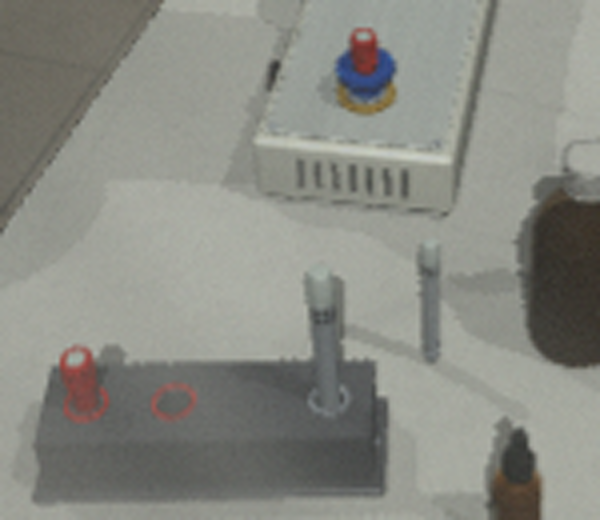

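View pics/c2.png

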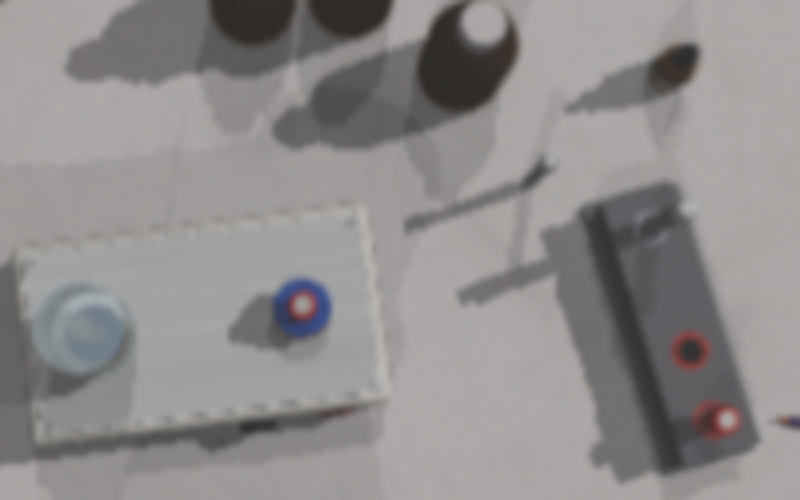

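The crops confirm it. The tube is the thicker, white-capped one in the caddy (side ≈(220,240), top ≈(352,177)); the slim decoy stands outside at side (247,237), top (317,165). The plug in the outlet is at side (231,179), top (255.5,201). The empty red-rimmed hole is at side (183.5,270), top (352.5,213).

```bash
cat > h.py <<'E'
import cv2,numpy as np
from cell import camera_model
def ray(n,uv):
    m=camera_model(n);K=np.array([[m["fx"],0,m["cx"]],[0,m["fy"],m["cy"]],[0,0,1]])
    R=cv2.Rodrigues(np.array(m["rvec"]))[0]
    q=cv2.undistortPoints(np.array([[uv]],float),K,m["D"])[0,0]
    d=R.T@np.r_[q,1];return -R.T@np.array(m["tvec"]).ravel(),d/np.linalg.norm(d)
def plane(n,uv,z):
    o,d=ray(n,uv);return o+d*(z-o[2])/d[2]
def tri(us,ut):
    (a,d),(b,e)=ray("side",us),ray("top",ut)
    s=np.linalg.lstsq(np.c_[d,-e],b-a,rcond=None)[0];p,q=a+d*s[0],b+e*s[1]
    return (p+q)/2,np.linalg.norm(p-q)*1e3
def proj(n,P):
    m=camera_model(n);K=np.array([[m["fx"],0,m["cx"]],[0,m["fy"],m["cy"]],[0,0,1]])
    return cv2.projectPoints(np.array(P,float).reshape(-1,3),np.array(m["rvec"]),np.array(m["tvec"]),K,m["D"])[0][:,0]
def blobs(mask,box,minA=4):
    x0,y0,x1,y1=box;mm=np.zeros_like(mask,np.uint8);mm[y0:y1,x0:x1]=mask[y0:y1,x0:x1]
    n,l,s,c=cv2.connectedComponentsWithStats(mm)
    return [(np.round(c[i],2).tolist(),s[i].tolist()) for i in range(1,n) if s[i,4]>=minA]
E
python3 - <<'E'
from h import *
for n,box in(("side",(140,170,290,300)),("top",(180,125,380,250))):
    z=np.load(n+"0.npz");p=z["p"].astype(int);r,g,b=p[...,0],p[...,1],p[...,2]
    red=(r>g+35)&(r>b+25);blue=(b>r+35);
    print(n,"red",blobs(red,box));print(n,"blue",blobs(blue,box))
    if n=="top":
        print("dark caddy",blobs((p.sum(2)<330)&(abs(r-b)<25),(320,160,380,250),50))
        print("lum plug\n",p[195:208,249:263].sum(2)//3)
        print("tube\n",(p[168:190,336:360].sum(2)//3))
    else:
        print("plug\n",g[174:200,222:241]); print("tube\n",p[232:276,214:230].sum(2)//3)
E
```

```text
side red [([230.65, 182.37], [228, 177, 6, 11, 51]), ([159.97, 266.29], [155, 257, 12, 19, 116]), ([179.93, 270.21], [178, 266, 6, 9, 14]), ([186.64, 269.73], [185, 266, 4, 8, 11])]
side blue [([231.13, 188.19], [224, 182, 15, 13, 84])]
plug
 [[161 159 156 156 155 158 157 160 159 160 160 159 156 163 160 160 159 157
  156]
 [160 157 158 158 155 158 156 161 161 159 163 157 158 160 162 159 161 159
  160]
 [159 157 157 158 155 155 157 159 160 160 163 160 159 163 165 161 159 159
  161]
 [161 158 155 158 159 158 126  99 103 110  97 140 160 164 163 161 162 164
  160]
 [160 159 159 155 161 139  98 133 152 152 116 104 150 162 164 159 159 158
  158]
 [158 158 156 156 159 115  70 135 160 157 123  74 142 164 162 157 159 160
  161]
 [158 158 157 158 156 106  61  71  87  82  66  55 116 152 161 160 157 159
  161]
 [152 157 159 156 158 110  62  52  55  54  52  53 111 152 160 158 156 159
  159]
 [156 156 156 157 132  87  53  53  55  53  50  49  74  99 125 150 157 161
  161]
 [158 157 156 133  93  64  51  56  55  55  50  53  64  73  83 123 157 161
  159]
 [156 156 124  82  72  62  57  51  58  58  53  
[... 6758 characters left out ...]
70  78  83  71  69  71  75  86 102 106 100  96  96  96  97 104 125
  148 158 164 167 167 168]
 [ 69  71  75  78  76  77  83  89 103 114 109  99  97  96  96  96 101 119
  141 155 161 166 167 167]
 [ 70  72  78  82  84  89  97 102 108 111 102  97  96  96  96  96 100 112
  136 152 161 165 167 167]
 [ 76  81  87  90  88  91  98 100  99  99  97  96  96  96  96  96  98 107
  130 150 161 165 167 166]
 [ 87  91  93  92  87  87  89  89  91  95  96  96  96  97  97  96  97 102
  122 145 158 164 165 165]
 [ 94  95  95  91  87  84  85  86  89  94  94  96  96  96  96  97  97  99
  113 137 154 162 165 164]
 [ 94  95  94  89  86  85  85  86  90  94  96  96  96  97  96  96  96  98
  107 129 148 158 163 164]]
```

```bash
python3 - <<'E'
from h import *
pr=lambda n,v:print(n,np.round(np.array(v[0])*1e3,1),round(v[1],1))
pr("plug top",tri((230.6,178.8),(255.1,200.5)))
pr("plug top fixed",tri((159.2,258.5),(361.3,229.7)))
pr("hole",tri((183.2,269.8),(351.9,211.9)))
pr("tube cap",tri((219.2,237.2),(352.3,176.8)))
for z in(.082,.088,.094):print("collar@top",z,plane("top",(255.7,201.25),z)*1e3)
print("hole@48",plane("side",(183.2,269.8),.048)*1e3,plane("top",(351.9,211.9),.048)*1e3)
print("tubehole@48 side",plane("side",(221.6,269.8),.048)*1e3)
z=np.load("top0.npz");p=z["p"].astype(int)
# caddy top face edges & dryer outline
m=((p.sum(2)>450)).astype(np.uint8)
t=cv2.cvtColor(z["p"],cv2.COLOR_RGB2GRAY)
# dryer corners from crop c2: pixel guesses
for c in((185,187),(271,177),(276,224),(189,235)):print("dryer corner",plane("top",c,.062)*1e3)
for n,u in(("top",(352.3,176.8)),("top",(255.1,200.5)),("side",(219,237)),("side",(230.6,179))):
    d=np.load(n+"0.npz")["d"];c=camera_model(n)
    uu,vv=int(round(u[0])),int(round(u[1]));o,r=ray(n,u)
    R=cv2.Rodrigues(np.array(c["rvec"]))[0]
    dd=d[vv-1:vv+2,uu-1:uu+2];k=np.median(dd[dd>0]) if (dd>0).any() else 0;print(n,u,(o+r*k/(R[2]@r))*1e3)
# neighbours: bottles
for c in((297,132),(347,141),(317,165)):print(c,plane("top",c,.1)*1e3)
E
```

```text
plug top [521.1  15.  112.9] 0.1
plug top fixed [ 446.4 -269.6   87.6] 2.3
hole [ 494.6 -255.7   46.6] 0.3
tube cap [ 580.  -231.6  157.6] 1.3
collar@top 0.082 [521.19591308  13.06413736  82.        ]
collar@top 0.088 [520.79911403  13.1380507   88.        ]
collar@top 0.094 [520.40231497  13.21196403  94.        ]
hole@48 [ 495.06573582 -256.67968947   48.        ] [ 494.70481006 -255.25327157   48.        ]
tubehole@48 side [ 580.45435556 -232.92816299   48.        ]
dryer corner [560.89040036 208.06693493  62.        ]
dryer corner [589.78248309 -29.25673146  62.        ]
dryer corner [460.55908074 -42.80495513  62.        ]
dryer corner [429.43036347 194.34353952  62.        ]
top (352.3, 176.8) [ 579.65167237 -232.39074379  155.48532482]
top (255.1, 200.5) [520.93233883  15.05527517 115.60655774]
side (219, 237) [ 579.46893196 -229.80405684  156.3072871 ]
side (230.6, 179) [522.14235402  12.03551988 114.73846346]
(297, 132) [708.3712142  -98.16556115 100.        ]
(347, 141) [ 684.44532315 -233.96449848  100.        ]
(317, 165) [ 618.12675783 -151.14700593  100.        ]
```

Both views agree:

| Point | Position (mm) | Check |
|---|---|---|
| Outlet axis | (521, 13.7) | plug top at 113–115 |
| Park hole | (494.7, -255.7) | z ≈ 47 vs 48 |
| Tube | (580, -231.8) | top at ≈157.5 vs 158 |

The caddy spacings come out at 50.2 and 89 mm and its yaw at 15.8°, which is consistent.

Next is a helper that turns world targets into rows.

```bash
cat > plan.py <<'E'
import sys,math,numpy as np
from cell import observe
# plan.py x y z(mm) yaw_of_tool_y(deg) nrows : prints rows (tool axes at row start)
def plan(P,yaw,n):
    s=observe();p=np.array(s["tool_pos"])*1e3;R=np.array(s["tool_rot"])
    a=math.atan2(R[1,1],R[0,1]);da=(math.radians(yaw)-a+math.pi)%(2*math.pi)-math.pi
    w=(np.array(P)-p)/n
    print("at",p.round(1),"yaw",round(math.degrees(a),1),"tilt",R[:,2].round(4),"F",np.round(s["wrist_force"],2),"T",np.round(s["wrist_torque"],2),"w",s["width"],"t",s["time_s"])
    for i in range(n):
        b=a+da*i/n;y=np.array([math.cos(b),math.sin(b),0]);z=np.array([0,0,-1.]);x=np.cross(y,z)
        print([0,0,round(-da/n,4)]+[round(float(w@v),1) for v in(x,y,z)])
if __name__=="__main__":
    v=list(map(float,sys.argv[1:]));plan(v[:3],v[3],int(v[4]))
E
python3 plan.py 480 120 265 105.8 14
```

```text
at [222.  663.5 213.4] yaw 71.5 tilt [-3.e-04 -9.e-04 -1.e+00] F [0.74 0.23 0.65] T [-0.    0.    0.02] w 0.9980766240320449 t 0.1
[0, 0, -0.0428, -29.8, -31.0, -3.7]
[0, 0, -0.0428, -28.4, -32.2, -3.7]
[0, 0, -0.0428, -27.0, -33.4, -3.7]
[0, 0, -0.0428, -25.6, -34.5, -3.7]
[0, 0, -0.0428, -24.1, -35.6, -3.7]
[0, 0, -0.0428, -22.5, -36.6, -3.7]
[0, 0, -0.0428, -21.0, -37.5, -3.7]
[0, 0, -0.0428, -19.3, -38.4, -3.7]
[0, 0, -0.0428, -17.7, -39.2, -3.7]
[0, 0, -0.0428, -16.0, -39.9, -3.7]
[0, 0, -0.0428, -14.3, -40.5, -3.7]
[0, 0, -0.0428, -12.5, -41.1, -3.7]
[0, 0, -0.0428, -10.8, -41.6, -3.7]
[0, 0, -0.0428, -9.0, -42.0, -3.7]
```

Request:
carry_out(series=[[[0,0,-0.043,-30,-31,-8,26],[0,0,-0.043,-28.4,-32,-8,26],[0,0,-0.043,-27,-33.4,-8,26],[0,0,-0.043,-25.6,-34.5,-8,26],[0,0,-0.043,-24,-35.6,-8,26],[0,0,-0.043,-22.5,-36.6,-8,26],[0,0,-0.043,-21,-37.5,-4,26],[0,0,-0.043,-19.3,-38.4,0,26]]], grip_force=5)

```text
time_s: 0.9
tool_pos: [0.3703, 0.3521, 0.2664]
tool_rot: [[-1.0, -0.023, 0.001], [-0.023, 1.0, 0.0], [-0.001, 0.0, -1.0]]
wrist_force: [0.6, 0.7, -0.2]
width: 0.332
grip_force: 0.0
```

```bash
python3 plan.py 521 13.7 200 105.8 8
```

```text
at [370.3 352.1 266.4] yaw 91.3 tilt [ 6.e-04  5.e-04 -1.e+00] F [ 0.62  0.73 -0.21] T [-0.01 -0.08 -0.01] w 0.33177604799498844 t 0.9
[0, 0, -0.0316, -17.8, -42.7, 8.3]
[0, 0, -0.0316, -16.5, -43.3, 8.3]
[0, 0, -0.0316, -15.1, -43.8, 8.3]
[0, 0, -0.0316, -13.7, -44.2, 8.3]
[0, 0, -0.0316, -12.3, -44.6, 8.3]
[0, 0, -0.0316, -10.9, -45.0, 8.3]
[0, 0, -0.0316, -9.5, -45.3, 8.3]
[0, 0, -0.0316, -8.0, -45.6, 8.3]
```

Request:
carry_out(series=[[[0,0,-0.0316,-17.8,-42.7,0,26],[0,0,-0.0316,-16.5,-43.3,0,26],[0,0,-0.0316,-15.1,-43.8,0,26],[0,0,-0.0316,-13.7,-44.2,0,26],[0,0,-0.0316,-12.3,-44.6,0,26],[0,0,-0.0316,-10.9,-45,0,26],[0,0,-0.0316,-9.5,-45.3,0,26],[0,0,-0.0316,-8,-45.6,10,26]]])

```text
time_s: 1.7
tool_pos: [0.5207, 0.0129, 0.2569]
tool_rot: [[-0.962, -0.272, 0.002], [-0.272, 0.962, -0.0], [-0.002, -0.001, -1.0]]
wrist_force: [1.2, 1.1, 0.2]
width: 0.282
grip_force: 0.0
```

```bash
python3 plan.py 521 13.7 140 105.8 5
```

```text
at [520.7  12.9 256.9] yaw 105.8 tilt [ 0.002 -0.    -1.   ] F [1.16 1.06 0.21] T [0.03 0.03 0.05] w 0.2819714813325173 t 1.7
[0, 0, -0.0001, -0.1, 0.1, 23.4]
[0, 0, -0.0001, -0.1, 0.1, 23.4]
[0, 0, -0.0001, -0.1, 0.1, 23.4]
[0, 0, -0.0001, -0.1, 0.1, 23.4]
[0, 0, -0.0001, -0.1, 0.1, 23.4]
```

Request:
carry_out(series=[[[0,0,0,-0.3,0.7,30,26],[0,0,0,0,0,30,26],[0,0,0,0,0,30,26],[0,0,0,0,0,25,26],[0,0,0,0,0,20,26],[0,0,0,0,0,10,26],[0,0,0,0,0,8,26],[0,0,0,0,0,3,26]]])

```text
time_s: 2.5
tool_pos: [0.5198, 0.0157, 0.0997]
tool_rot: [[-0.963, -0.271, -0.0], [-0.271, 0.963, -0.0], [0.0, 0.0, -1.0]]
wrist_force: [-0.6, -0.9, -0.3]
width: 0.287
grip_force: 0.0
```

```bash
python3 plan.py 521 13.7 97 105.8 1; python3 - <<'E'
from h import *
from cell import *
out=[]
for n,b in(("side",(185,130,285,230)),("top",(205,150,305,250))):
    p,d=read_camera(n);x0,y0,x1,y1=b
    out.append(cv2.resize(p[y0:y1,x0:x1,::-1],(400,400),interpolation=cv2.INTER_CUBIC))
cv2.imwrite("pics/g1.png",np.hstack(out))
E
```

```text
at [519.8  15.7  99.7] yaw 105.7 tilt [-2.e-04 -0.e+00 -1.e+00] F [-0.61 -0.88 -0.27] T [ 0.02  0.01 -0.02] w 0.2871132185021517 t 2.5
[0, 0, -0.0017, -0.6, -2.2, 2.7]
```

View pics/g1.png

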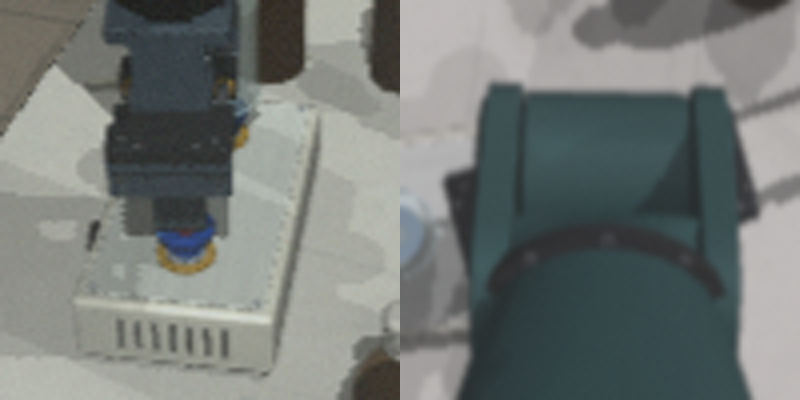

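Side half: the gripper straddles the plug over the collar at about (231,188), with the near finger roughly centred on it. The top view is hidden by the arm. Next I'll correct the xy offset and close lightly to feel the centring.

Request:
carry_out(series=[[[0,0,0,-0.6,-2,1,26],[0,0,0,0,0,1,26],[0,0,0,0,0,0,26],[0,0,0,0,0,0,20],[0,0,0,0,0,0,17],[0,0,0,0,0,0,17]]], grip_force=3)

```text
time_s: 3.2
tool_pos: [0.521, 0.0139, 0.098]
tool_rot: [[-0.963, -0.271, 0.0], [-0.271, 0.963, -0.0], [-0.0, -0.0, -1.0]]
wrist_force: [-0.6, 0.7, 0.7]
width: 0.192
grip_force: 3.0
```

```bash
python3 plan.py 521 13.7 97 105.8 1
```

```text
at [521.   13.9  98. ] yaw 105.7 tilt [ 2.e-04 -0.e+00 -1.e+00] F [-0.57  0.65  0.69] T [-0.05  0.02 -0.01] w 0.1919787274705482 t 3.2
[0, 0, -0.0017, 0.1, -0.2, 1.0]
```

Request:
carry_out(series=[[[0,0,0,0,0,0,26],[0,0,0,0,0,0,26],[0,0,0,0,0,2,26],[0,0,0,0,0,2,26],[0,0,0,0,0,2,26],[0,0,0,0,0,0,26]]])

```text
time_s: 3.8
tool_pos: [0.5207, 0.0139, 0.0915]
tool_rot: [[-0.963, -0.271, -0.001], [-0.271, 0.963, 0.0], [0.001, 0.0, -1.0]]
wrist_force: [-0.0, -0.5, -0.7]
width: 0.285
grip_force: 0.0
```

Request:
carry_out(series=[[[0,0,0,0,0,2,26],[0,0,0,0,0,0,26]]])

```text
time_s: 4.0
tool_pos: [0.5211, 0.0139, 0.0901]
tool_rot: [[-0.963, -0.271, 0.0], [-0.271, 0.963, 0.0], [-0.0, -0.0, -1.0]]
wrist_force: [-4.0, -0.2, 10.7]
width: 0.282
grip_force: 5.0
```

Request:
carry_out(series=[[[0,0,0,0,0,1,26],[0,0,0,0,0,0,26]]])

```text
time_s: 4.2
tool_pos: [0.5211, 0.0139, 0.0893]
tool_rot: [[-0.963, -0.271, 0.0], [-0.271, 0.963, -0.0], [-0.0, -0.0, -1.0]]
wrist_force: [-3.5, 0.6, 9.8]
width: 0.284
grip_force: 5.3
```

Request:
carry_out(series=[[[0,0,0,0,0,2,26],[0,0,0,0,0,2,26],[0,0,0,0,0,2,26],[0,0,0,0,0,2,26],[0,0,0,0,0,1,26],[0,0,0,0,0,0,26]]])

```text
time_s: 4.8
tool_pos: [0.5212, 0.0139, 0.0804]
tool_rot: [[-0.963, -0.271, 0.0], [-0.271, 0.963, -0.0], [-0.0, -0.0, -1.0]]
wrist_force: [-4.1, 0.1, 12.9]
width: 0.286
grip_force: 6.8
```

Request:
carry_out(series=[[[0,0,0,0,0,0.7,26],[0,0,0,0,0,0,26]]])

```text
time_s: 5.0
tool_pos: [0.5212, 0.0139, 0.0798]
tool_rot: [[-0.963, -0.271, 0.0], [-0.271, 0.963, -0.0], [-0.0, -0.0, -1.0]]
wrist_force: [-4.0, 0.5, 13.9]
width: 0.282
grip_force: 6.9
```

Request:
carry_out(series=[[[0,0,0,0,0,0.5,24],[0,0,0,0,0,0,20],[0,0,0,0,0,0,15],[0,0,0,0,0,0,15],[0,0,0,0,0,0,15]]], grip_force=15)

```text
time_s: 5.5
tool_pos: [0.5218, 0.014, 0.0796]
tool_rot: [[-0.963, -0.27, 0.002], [-0.27, 0.963, 0.0], [-0.002, -0.0, -1.0]]
wrist_force: [-2.4, 0.8, 14.0]
width: 0.193
grip_force: 17.0
```

```bash
python3 plan.py 521 13.7 97 105.8 1
```

```text
at [521.8  14.   79.6] yaw 105.7 tilt [ 1.5e-03  2.0e-04 -1.0e+00] F [-2.37  0.77 13.96] T [0.36 0.47 0.  ] w 0.19267885491744477 t 5.5
[0, 0, -0.0019, 0.9, -0.0, -17.4]
```

Request:
carry_out(series=[[[0,0,0,0,0,0,22],[0,0,0,0,0,0.6,22],[0,0,0,0,0,0,22]]])

```text
time_s: 5.8
tool_pos: [0.5222, 0.0137, 0.0791]
tool_rot: [[-0.963, -0.271, 0.002], [-0.271, 0.963, -0.0], [-0.002, -0.001, -1.0]]
wrist_force: [-1.4, -2.3, 14.3]
width: 0.244
grip_force: 7.1
```

Request:
carry_out(series=[[[0,0,0,0,0,0.3,22],[0,0,0,0,0,0,15],[0,0,0,0,0,0,15],[0,0,0,0,0,0,15]]])

```text
time_s: 6.2
tool_pos: [0.5221, 0.014, 0.0788]
tool_rot: [[-0.963, -0.27, 0.002], [-0.27, 0.963, 0.0], [-0.002, -0.0, -1.0]]
wrist_force: [-1.2, 2.4, 14.6]
width: 0.191
grip_force: 17.2
```

Request:
carry_out(series=[[[0,0,0,0,0,-25,15],[0,0,0,0,0,-30,15],[0,0,0,0,0,-30,15],[0,0,0,0,0,-25,15],[0,0,0,0,0,0,15]]])

```text
time_s: 6.7
tool_pos: [0.5228, 0.0139, 0.191]
tool_rot: [[-0.963, -0.271, 0.005], [-0.271, 0.963, -0.0], [-0.005, -0.001, -1.0]]
wrist_force: [-1.2, 0.0, -0.4]
width: 0.188
grip_force: 15.0
```

```bash
python3 plan.py 500 -120 190 105.8 4;python3 - <<'E'
from h import *
from cell import *
p,d=read_camera("side");cv2.imwrite("pics/s2.png",cv2.resize(p[100:220,160:310,::-1],(750,600),interpolation=cv2.INTER_CUBIC))
E
```

```text
at [522.8  13.9 191. ] yaw 105.7 tilt [ 5.2e-03 -1.0e-04 -1.0e+00] F [-1.16  0.01 -0.45] T [ 0.05  0.06 -0.04] w 0.18758543428404678 t 6.7
[0, 0, -0.0004, 14.5, -30.7, 0.3]
[0, 0, -0.0004, 14.5, -30.7, 0.3]
[0, 0, -0.0004, 14.6, -30.7, 0.3]
[0, 0, -0.0004, 14.6, -30.7, 0.3]
```

View pics/s2.png

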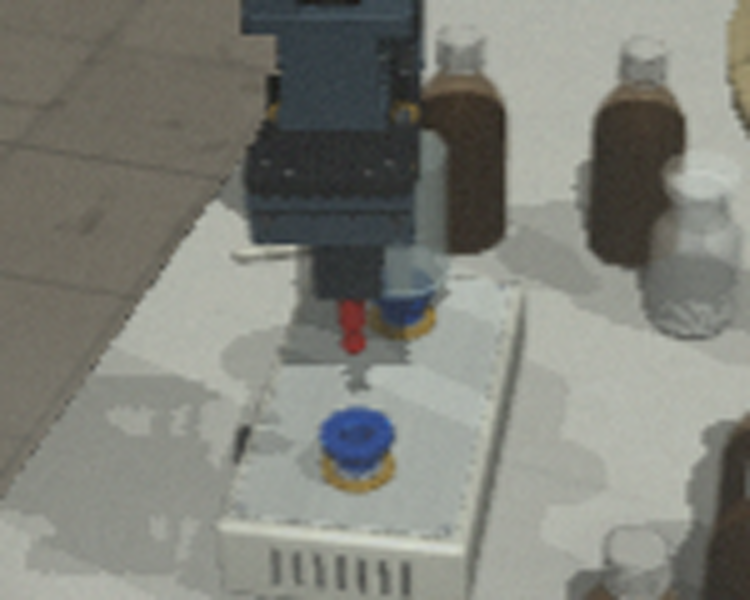

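The plug is out and held upright: nose at side px (230.6,170). The empty collar is up, centred at about (231.3,186.5).

```bash
python3 - <<'E'
from h import *
from cell import *
T=np.array(observe()["tool_pos"]);print(T)
p,d=read_camera("side");pi=p.astype(int);r,g,b=pi[...,0],pi[...,1],pi[...,2]
m=(r>g+35)&(r>b+25);ys,xs=np.where(m[155:180,220:245]);print("red",xs.min()+220,xs.max()+220,ys.min()+155,ys.max()+155)
for v in range(ys.min()+155,ys.max()+156):
    x=xs[ys+155==v]+220
    o,dr=ray("side",(x.mean(),v));q=o+dr*(T[1]-o[1])/dr[1];print(v,x.mean(),len(x),q*1e3)
m=b>r+35;print("collar",blobs(m,(215,175,250,200)));print(plane("side",(231.3,186.5),.091)*1e3)
E
python3 plan.py 494.7 -255.7 180 105.8 8
```

```text
[0.52176836 0.01386877 0.18912047]
red 228 232 161 170
161 229.5 4 [520.921541    13.86877124 173.63686431]
162 229.5 4 [520.7802384   13.86877124 170.35747416]
163 229.5 4 [520.63837882  13.86877124 167.06428296]
164 229.5 4 [520.49595892  13.86877124 163.75720732]
165 229.5 4 [520.35297532  13.86877124 160.43616316]
166 229.5 4 [520.2094246   13.86877124 157.10106573]
167 229.5 4 [520.06530335  13.86877124 153.75182962]
168 230.5 4 [522.73121116  13.86877124 150.99403012]
169 230.0 5 [521.18428594  13.86877124 147.31565947]
170 230.0 3 [521.04149366  13.86877124 143.92560306]
collar [([230.93, 186.92], [224, 181, 15, 14, 139])]
[524.16581966   9.13625404  91.        ]
at [521.   13.9 187.9] yaw 105.7 tilt [ 8.e-04 -0.e+00 -1.e+00] F [ 0.76 -0.26  0.04] T [ 0.06 -0.02 -0.01] w 0.19515547507245837 t 6.8
[0, 0, -0.0002, 12.3, -31.6, 1.0]
[0, 0, -0.0002, 12.3, -31.5, 1.0]
[0, 0, -0.0002, 12.3, -31.5, 1.0]
[0, 0, -0.0002, 12.3, -31.5, 1.0]
[0, 0, -0.0002, 12.3, -31.5, 1.0]
[0, 0, -0.0002, 12.3, -31.5, 1.0]
[0, 0, -0.0002, 12.3, -31.5, 1.0]
[0, 0, -0.0002, 12.3, -31.5, 1.0]
```

Request:
carry_out(series=[[[0,0,0,12.3,-31.5,0,15],[0,0,0,12.3,-31.5,0,15],[0,0,0,12.3,-31.5,0,15],[0,0,0,12.3,-31.5,1,15],[0,0,0,12.3,-31.5,1,15],[0,0,0,12.3,-31.5,2,15],[0,0,0,12.3,-31.5,2,15],[0,0,0,12.3,-31.5,2,15]]])

```text
time_s: 7.6
tool_pos: [0.4933, -0.2564, 0.1782]
tool_rot: [[-0.963, -0.27, -0.002], [-0.27, 0.963, 0.001], [0.002, 0.002, -1.0]]
wrist_force: [0.4, -0.7, -0.4]
width: 0.194
grip_force: 15.0
```

Request:
carry_out(series=[[[0,0,0,0,0,20,15],[0,0,0,0,0,25,15],[0,0,0,0,0,20,15],[0,0,0,0,0,7,15],[0,0,0,0,0,3,15],[0,0,0,0,0,0,15],[0,0,0,0,0,0,15]]])

```text
time_s: 8.3
tool_pos: [0.4948, -0.2555, 0.1055]
tool_rot: [[-0.963, -0.271, 0.001], [-0.271, 0.963, -0.0], [-0.001, -0.001, -1.0]]
wrist_force: [0.2, -0.6, -0.5]
width: 0.191
grip_force: 15.0
```

```bash
python3 plan.py 494.7 -255.7 60 105.8 3; python3 - <<'E'
from h import *
from cell import *
T=np.array(observe()["tool_pos"])
p,d=read_camera("side");pi=p.astype(int);r,g,b=pi[...,0],pi[...,1],pi[...,2]
cv2.imwrite("pics/s3.png",cv2.resize(p[220:300,140:240,::-1],(750,600),interpolation=cv2.INTER_CUBIC))
m=(r>g+35)&(r>b+25);print(blobs(m,(145,235,215,285)))
E
```

```text
at [ 494.8 -255.5  105.5] yaw 105.7 tilt [ 9.e-04 -5.e-04 -1.e+00] F [ 0.22 -0.58 -0.46] T [ 0.01 -0.05 -0.09] w 0.1913654765591363 t 8.3
[0, 0, -0.0005, 0.1, -0.1, 15.2]
[0, 0, -0.0005, 0.1, -0.1, 15.2]
[0, 0, -0.0005, 0.1, -0.1, 15.2]
[([160.01, 267.23], [155, 260, 12, 16, 111]), ([182.25, 266.78], [178, 260, 11, 15, 60])]
```

View pics/s3.png

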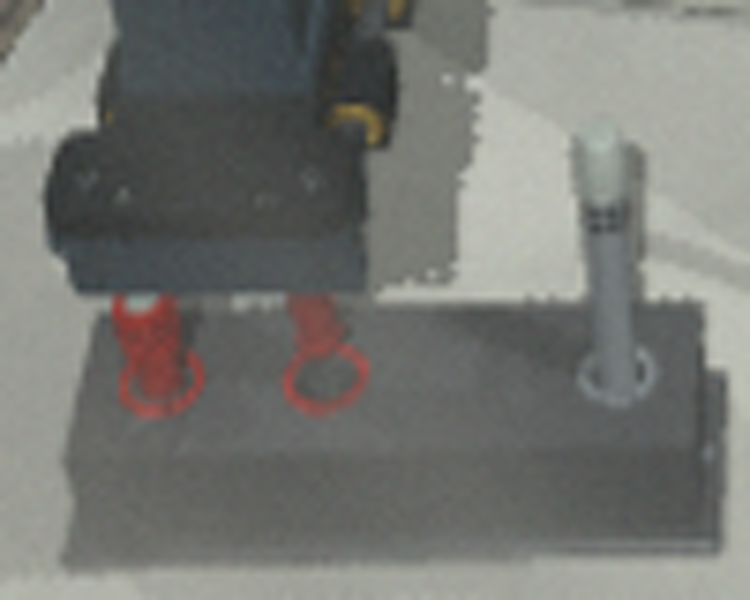

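The plug tip is at (182.7,266), just above the empty hole's ring centred at (183.5,270.4). I'll check that alignment numerically before lowering.

```bash
python3 - <<'E'
from h import *
from cell import *
T=np.array(observe()["tool_pos"]);print(T)
for z in(.066,.061,.048):print(z,proj("side",[T[0],T[1],z]))
p,d=read_camera("side");pi=p.astype(int);r,g,b=pi[...,0],pi[...,1],pi[...,2]
m=((r>g+20)&(r>b+12)).astype(int);print(m[258:276,175:193])
E
```

```text
[ 0.49485607 -0.25555218  0.10562583]
0.066 [[182.41377478 264.4593541 ]]
0.061 [[182.66702204 265.84442916]]
0.048 [[183.3168912  269.40056665]]
[[0 0 0 0 0 0 0 0 0 0 0 0 0 0 0 0 0 0]
 [0 0 0 0 0 1 1 0 0 0 0 0 0 0 0 0 0 0]
 [0 0 0 0 1 1 1 1 1 1 0 0 0 0 0 0 0 0]
 [0 0 0 0 1 1 1 1 1 1 0 0 0 0 0 0 0 0]
 [0 0 0 0 1 1 1 1 1 0 0 0 0 0 0 0 0 0]
 [0 0 0 0 0 1 1 1 1 1 1 0 0 0 0 0 0 0]
 [0 0 0 0 1 1 1 1 1 1 1 0 0 0 0 0 0 0]
 [0 0 0 0 1 1 1 1 1 1 1 0 0 0 0 0 0 0]
 [0 0 0 0 0 1 1 1 1 1 1 1 1 0 0 0 0 0]
 [0 0 0 0 1 1 1 1 1 0 1 1 1 1 0 0 0 0]
 [0 0 0 0 1 0 0 0 0 0 0 0 1 1 0 0 0 0]
 [0 0 0 1 1 0 0 0 0 0 0 0 0 1 0 0 0 0]
 [0 0 0 1 0 0 0 0 0 0 0 0 0 1 0 0 0 0]
 [0 0 0 1 0 0 0 0 0 0 0 0 1 1 0 0 0 0]
 [0 0 0 1 1 0 0 0 0 0 0 1 1 0 0 0 0 0]
 [0 0 0 1 1 1 1 1 1 1 1 1 0 0 0 0 0 0]
 [0 0 0 0 1 1 1 1 1 1 0 0 0 0 0 0 0 0]
 [0 0 0 0 0 0 0 1 0 0 0 0 0 0 0 0 0 0]]
```

Request:
carry_out(series=[[[0,0,0,0,-0.5,6,15],[0,0,0,0,0,5,15],[0,0,0,0,0,3,15],[0,0,0,0,0,2,15],[0,0,0,0,0,1,15],[0,0,0,0,0,0,15]]])

```text
time_s: 9.0
tool_pos: [0.4945, -0.2558, 0.0877]
tool_rot: [[-0.963, -0.271, -0.0], [-0.271, 0.963, 0.0], [0.0, 0.0, -1.0]]
wrist_force: [0.8, 0.0, -0.7]
width: 0.19
grip_force: 15.0
```

Request:
carry_out(series=[[[0,0,0,0,0,6,15],[0,0,0,0,0,6,15],[0,0,0,0,0,6,15],[0,0,0,0,0,6,15],[0,0,0,0,0,3,15],[0,0,0,0,0,0,15]]])

```text
time_s: 9.6
tool_pos: [0.4942, -0.2557, 0.0602]
tool_rot: [[-0.963, -0.271, -0.001], [-0.271, 0.963, 0.0], [0.001, 0.001, -1.0]]
wrist_force: [-0.4, -0.9, -0.5]
width: 0.187
grip_force: 15.0
```

Request:
carry_out(series=[[[0,0,0,0,0,2,15],[0,0,0,0,0,2,15],[0,0,0,0,0,1,15],[0,0,0,0,0,0,15]]])

```text
time_s: 10.0
tool_pos: [0.4945, -0.2558, 0.0557]
tool_rot: [[-0.963, -0.271, -0.0], [-0.271, 0.963, 0.0], [0.0, 0.0, -1.0]]
wrist_force: [-0.9, 0.3, -0.2]
width: 0.191
grip_force: 15.0
```

Request:
carry_out(series=[[[0,0,0,0,0,1,15],[0,0,0,0,0,1,15],[0,0,0,0,0,0,15]]])

```text
time_s: 10.3
tool_pos: [0.4944, -0.2558, 0.0537]
tool_rot: [[-0.963, -0.271, -0.0], [-0.271, 0.963, 0.0], [0.0, 0.0, -1.0]]
wrist_force: [-0.3, 0.4, -0.4]
width: 0.191
grip_force: 15.0
```

Request:
carry_out(series=[[[0,0,0,0,0,1,15],[0,0,0,0,0,0,15]]])

```text
time_s: 10.5
tool_pos: [0.4951, -0.2561, 0.0534]
tool_rot: [[-0.963, -0.271, 0.001], [-0.271, 0.963, -0.0], [-0.001, -0.001, -1.0]]
wrist_force: [-1.0, 1.9, 8.2]
width: 0.191
grip_force: 15.0
```

Request:
carry_out(series=[[[0,0,0,0,0,-0.5,30],[0,0,0,0,0,0,40],[0,0,0,0,0,-5,40],[0,0,0,0,0,-25,40],[0,0,0,0,0,-35,40],[0,0,0,0,0,-40,40],[0,0,0,0,0,-25,40],[0,0,0,0,0,0,40]]])

```text
time_s: 11.3
tool_pos: [0.4962, -0.2568, 0.1872]
tool_rot: [[-0.963, -0.271, 0.005], [-0.271, 0.963, -0.003], [-0.004, -0.004, -1.0]]
wrist_force: [0.5, -0.1, -0.6]
width: 0.438
grip_force: 0.0
```

```bash
python3 plan.py 580.3 -231.8 183 105.8 3; python3 - <<'E'
from h import *
from cell import *
p,d=read_camera("side");cv2.imwrite("pics/s4.png",cv2.resize(p[220:300,140:240,::-1],(750,600),interpolation=cv2.INTER_CUBIC))
pi=p.astype(int);r,g,b=pi[...,0],pi[...,1],pi[...,2]
m=(r>g+35)&(r>b+25);print(blobs(m,(145,235,215,285)))
print(proj("side",[.4947,-.256,.088]),proj("side",[.4464,-.2696,.088]))
E
```

```text
at [ 496.2 -256.8  187.2] yaw 105.7 tilt [ 0.005  -0.0029 -1.    ] F [ 0.54 -0.13 -0.65] T [ 0.04 -0.05 -0.06] w 0.43847689332661366 t 11.3
[0, 0, -0.0006, -29.2, 0.4, 1.4]
[0, 0, -0.0006, -29.2, 0.4, 1.4]
[0, 0, -0.0006, -29.2, 0.4, 1.4]
[([159.96, 266.27], [155, 257, 12, 19, 124]), ([182.17, 266.76], [178, 256, 11, 19, 96])]
[[181.12981747 258.3834692 ]] [[158.63103835 258.4404942 ]]
```

View pics/s4.png

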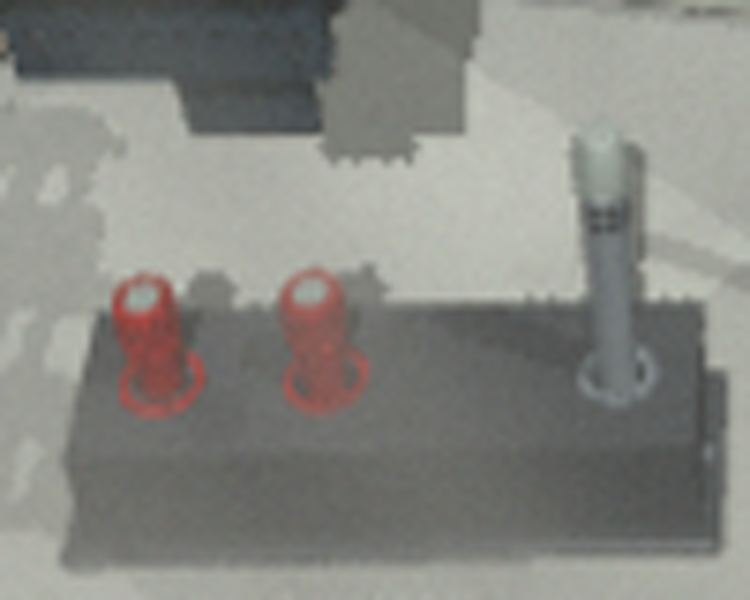

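The plug stands upright in the empty hole, with its top at about (181,259), level with the fixed plug beside it. Next is the tube, whose cap is at (220.5,240).

Request:
carry_out(series=[[[0,0,0,-30,0,0,40],[0,0,0,-30,0,0,40],[0,0,0,-29,0,0,40],[0,0,0,0,0,0,40],[0,0,0,0,0,0,40]]])

```text
time_s: 11.85
tool_pos: [0.5795, -0.2312, 0.1818]
tool_rot: [[-0.962, -0.271, -0.002], [-0.271, 0.962, 0.001], [0.002, 0.001, -1.0]]
wrist_force: [-0.5, -0.8, -0.7]
width: 0.441
grip_force: 0.0
```

```bash
python3 plan.py 580.3 -231.8 90 105.8 5
```

```text
at [ 579.5 -231.2  181.8] yaw 105.7 tilt [-2.2e-03  9.0e-04 -1.0e+00] F [-0.54 -0.85 -0.67] T [-0.    0.08 -0.02] w 0.44073740388353005 t 11.85
[0, 0, -0.0002, -0.1, -0.2, 18.4]
[0, 0, -0.0002, -0.1, -0.2, 18.4]
[0, 0, -0.0002, -0.1, -0.2, 18.4]
[0, 0, -0.0002, -0.1, -0.2, 18.4]
[0, 0, -0.0002, -0.1, -0.2, 18.4]
```

Request:
carry_out(series=[[[0,0,0,-0.3,-0.3,25,40],[0,0,0,0,0,30,40],[0,0,0,0,0,25,40],[0,0,0,0,0,10,30],[0,0,0,0,0,2.5,22],[0,0,0,0,0,0,12],[0,0,0,0,0,0,12],[0,0,0,0,0,0,12]]], grip_force=4)

```text
time_s: 12.65
tool_pos: [0.5811, -0.2322, 0.0919]
tool_rot: [[-0.963, -0.271, 0.001], [-0.271, 0.963, -0.001], [-0.001, -0.001, -1.0]]
wrist_force: [0.5, -0.1, -0.9]
width: 0.177
grip_force: 4.0
```

```bash
python3 plan.py 580.3 -231.8 90 105.8 1
```

```text
at [ 581.1 -232.2   91.9] yaw 105.7 tilt [ 1.3e-03 -6.0e-04 -1.0e+00] F [ 0.49 -0.09 -0.94] T [ 0.02  0.   -0.05] w 0.17694901538366245 t 12.65
[0, 0, -0.0017, 0.6, 0.6, 1.9]
```

Request:
carry_out(series=[[[0,0,0,0,0,0,8],[0,0,0,0,0,0,8],[0,0,0,0,0,0,8]]], grip_force=20)

```text
time_s: 12.95
tool_pos: [0.581, -0.2321, 0.0914]
tool_rot: [[-0.963, -0.271, 0.001], [-0.271, 0.963, -0.0], [-0.001, -0.001, -1.0]]
wrist_force: [0.4, 0.1, 4.0]
width: 0.177
grip_force: 20.0
```

```bash
python3 plan.py 580.3 -231.8 90 105.8 1;  python3 - <<'E'
from h import *
for z in(.158,.136,.048):print(z,proj("side",[.5803,-.2318,z]),proj("top",[.5803,-.2318,z]))
E
```

```text
at [ 581.  -232.1   91.4] yaw 105.7 tilt [ 9.e-04 -4.e-04 -1.e+00] F [0.39 0.1  4.  ] T [ 0.14  0.05 -0.02] w 0.17715171447005096 t 12.95
[0, 0, -0.0017, 0.6, 0.5, 1.4]
0.158 [[219.00078755 237.20903789]] [[352.2997595  176.42415867]]
0.136 [[219.57792751 244.06823916]] [[350.27735088 177.47814987]]
0.048 [[221.70203526 269.40675972]] [[342.92763728 181.30649073]]
```

Request:
carry_out(series=[[[0,0,0,0,0,0,24],[0,0,0,0,0,0,24],[0,0,0,0,0,4,24],[0,0,0,0,0,0,24],[0,0,0,0,0,0,10],[0,0,0,0,0,0,10],[0,0,0,0,0,0,10]]], grip_force=10)

```text
time_s: 13.65
tool_pos: [0.5805, -0.2319, 0.0868]
tool_rot: [[-0.963, -0.271, -0.0], [-0.271, 0.963, 0.0], [0.0, 0.0, -1.0]]
wrist_force: [0.1, -0.1, -0.8]
width: 0.174
grip_force: 10.0
```

```bash
python3 plan.py 580.3 -231.8 90 105.8 1; python3 - <<'E'
from cell import *
import numpy as np
print(np.mean([observe()["width"] for _ in range(5)]))
E
```

```text
at [ 580.5 -231.9   86.8] yaw 105.7 tilt [-1.e-04  0.e+00 -1.e+00] F [ 0.07 -0.1  -0.82] T [-0.    0.05  0.03] w 0.1744779207347565 t 13.65
[0, 0, -0.0017, 0.2, 0.2, -3.2]
0.1744779207347565
```

Request:
carry_out(series=[[[0,0,0,0,0,0,8],[0,0,0,0,0,-10,8],[0,0,0,0,0,-20,8],[0,0,0,0,0,-30,8],[0,0,0,0,0,-30,8],[0,0,0,0,0,-15,8],[0,0,0,0,0,0,8],[0,0,0,0,0,0,8]]], grip_force=25)

```text
time_s: 14.45
tool_pos: [0.5802, -0.2318, 0.1912]
tool_rot: [[-0.963, -0.271, -0.0], [-0.271, 0.963, 0.0], [0.0, 0.0, -1.0]]
wrist_force: [0.0, 0.5, -1.3]
width: 0.167
grip_force: 25.0
```

```bash
python3 plan.py 521 13.9 200 105.8 8; python3 - <<'E'
from h import *
from cell import *
p,d=read_camera("side");T=np.array(observe()["tool_pos"]);print(T)
c=proj("side",T)[0].astype(int);print(c)
y0,x0=c[1]-55,c[0]-55
cv2.imwrite("pics/s5.png",cv2.resize(p[y0:y0+110,x0:x0+110,::-1],(600,600),interpolation=cv2.INTER_CUBIC));print(x0,y0)
for z in(0,-.04,-.08):print(proj("side",T+[0,0,z]))
E
```

```text
at [ 580.2 -231.8  191.2] yaw 105.7 tilt [-4.e-04  2.e-04 -1.e+00] F [ 0.01  0.53 -1.28] T [ 0.05  0.02 -0.01] w 0.16744316158287076 t 14.45
[0, 0, -0.0002, -1.2, 31.6, -1.1]
[0, 0, -0.0002, -1.2, 31.6, -1.1]
[0, 0, -0.0002, -1.2, 31.6, -1.1]
[0, 0, -0.0002, -1.2, 31.6, -1.1]
[0, 0, -0.0002, -1.2, 31.6, -1.1]
[0, 0, -0.0002, -1.2, 31.6, -1.1]
[0, 0, -0.0002, -1.2, 31.6, -1.1]
[0, 0, -0.0002, -1.2, 31.6, -1.1]
[ 0.57986542 -0.23162292  0.19049408]
[217 226]
162 171
[[217.94363808 226.55035869]]
[[219.03778486 239.4744411 ]]
[[220.06518558 251.64527701]]
```

View pics/s5.png

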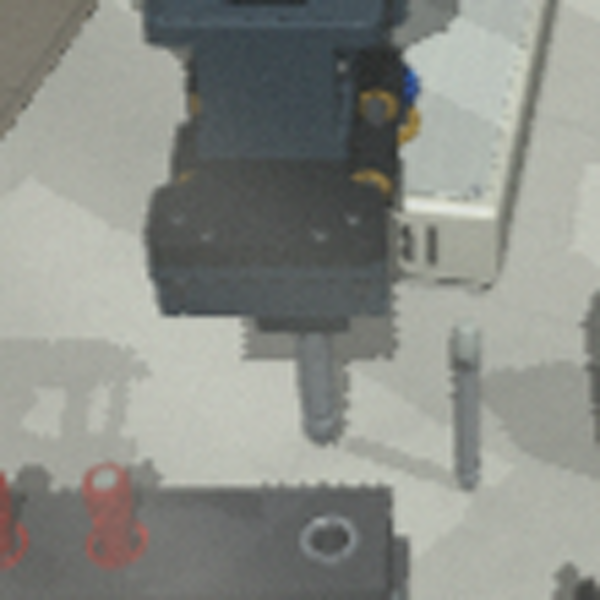

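The tube is out of the caddy and hanging straight. Its nose is at (220.9,251.7), about 80 mm below the TCP. It seems to sit slightly to +x of the tool axis, so I'll measure that offset.

```bash
python3 - <<'E'
from h import *
from cell import *
a=[];
for _ in range(3):
    p,d=read_camera("side");a.append(p.astype(float))
T=np.array(observe()["tool_pos"]);print(T)
p=np.mean(a,0);g=p.sum(2)/3
for v in range(234,255,2):
    print(v,np.round(g[v,213:230]).astype(int),"sat",np.round((p[v,213:230,2]-p[v,213:230,0])).astype(int))
dz=d[234:254:4,214:228];print(np.round(dz,3))
E
```

```text
[ 0.57995085 -0.23167818  0.19045073]
234 [127 128 126 115 114 119 120 116 115 108 115 118 118 117 118 118 117] sat [-5 -5 -5  0  4  4  4  3  4  1 -3 -3 -5 -6 -4 -5 -5]
236 [128 129 128 114 112 118 119 118 117 109 114 118 116 116 117 117 117] sat [-5 -5 -5  0  5  4  4  4  4  0 -3 -5 -4 -4 -5 -3 -4]
238 [187 188 187 144 116 117 122 121 120 113 124 125 162 172 172 170 170] sat [-8 -8 -7 -2  4  5  5  5  4  3 -4 -5 -6 -5 -6 -8 -6]
240 [191 187 187 152 119 117 121 123 121 112 122 128 128 171 184 183 181] sat [-7 -6 -7 -4  2  4  5  5  5  4 -3 -5 -3 -6 -7 -6 -6]
242 [191 190 190 152 117 115 122 126 121 113 122 127 135 172 185 185 185] sat [-7 -7 -8 -4  3  6  4  4  5  5 -2 -5 -5 -5 -6 -7 -7]
244 [190 189 189 167 124 112 121 124 124 116 115 123 172 184 185 185 184] sat [-8 -8 -7 -5  0  5  6  7  7  4 -1 -3 -6 -8 -7 -7 -7]
246 [191 191 190 189 135 113 122 124 124 113 123 126 163 181 183 182 184] sat [-8 -7 -7 -6  0  5  6  7  6  5  0 -3 -6 -7 -7 -7 -7]
248 [189 190 189 189 149 125 122 128 134 135 116 119 134 173 184 185 183] sat [-8 -8 -7 -7  0  6  7  5  7  7  2 -4 -5 -5 -7 -6 -7]
250 [189 188 188 187 148 113 112 120 116 111 118 122 170 182 184 181 183] sat [-7 -7 -6 -7 -3  2  5  6  8  3 -1 -5 -8 -7 -7 -9 -8]
252 [186 186 186 183 181 176 156 135 126 161 138 167 165 158 158 158 163] sat [-7 -7 -6 -6 -6 -5 -4  0 -1 -5 -4 -6 -7 -6 -5 -6 -7]
254 [183 184 183 178 179 179 180 182 181 180 181 181 178 178 167 161 163] sat [-7 -8 -6 -7 -7 -6 -6 -7 -7 -7 -6 -7 -7 -7 -6 -6 -6]
[[1.069 1.071 0.836 0.833 0.833 0.832 0.834 0.839 0.844 1.068 1.07  1.069
  1.065 1.067]
 [1.058 1.054 0.846 0.841 0.841 0.838 0.845 0.843 0.848 1.061 1.058 1.058
  1.058 1.057]
 [1.048 1.047 1.048 0.848 0.849 0.851 0.851 0.851 0.853 1.045 1.049 1.046
  1.048 1.045]
 [1.035 1.035 1.036 0.862 0.856 0.859 0.86  0.859 0.863 1.034 1.035 1.036
  1.039 1.036]
 [1.024 1.027 1.027 0.    0.867 0.865 0.865 0.868 0.869 1.025 1.025 1.028
  1.028 1.022]]
```

Request:
carry_out(series=[[[0,0,0,-1.2,31.6,-3,8],[0,0,0,-1.2,31.6,-3,8],[0,0,0,-1.2,31.6,-3,8],[0,0,0,-1.2,31.6,0,8],[0,0,0,-1.2,31.6,0,8],[0,0,0,-1.2,31.6,0,8],[0,0,0,-1.2,31.6,0,8],[0,0,0,-1.2,31.6,0,8]]])

```text
time_s: 15.45
tool_pos: [0.5206, 0.0152, 0.2001]
tool_rot: [[-0.963, -0.271, -0.001], [-0.271, 0.963, 0.0], [0.001, 0.0, -1.0]]
wrist_force: [0.8, -0.2, -1.1]
width: 0.166
grip_force: 25.0
```

Request:
carry_out(series=[[[0,0,0,0,0,5,8],[0,0,0,0,0,5,8],[0,0,0,0,0,5,8],[0,0,0,0,0,0,8],[0,0,0,0,0,0,8]]])

```text
time_s: 15.95
tool_pos: [0.5215, 0.0133, 0.1855]
tool_rot: [[-0.963, -0.27, -0.001], [-0.27, 0.963, -0.0], [0.001, 0.0, -1.0]]
wrist_force: [-0.3, 0.3, 0.8]
width: 0.162
grip_force: 25.0
```

```bash
python3 plan.py 520.8 13.9 177 105.7 1; python3 - <<'E'
from h import *
from cell import *
a=[read_camera("side")[0].astype(float) for _ in range(3)]
T=np.array(observe()["tool_pos"]);print(T);p=np.mean(a,0)
for z in(-.05,-.0795):print(proj("side",T+[0,0,z]))
print("rim pred",proj("side",[.521,.0139,.091]),proj("side",[.521,.0139,.095]))
for v in range(162,190,2):print(v,"g",np.round(p[v,222:241].sum(1)/3).astype(int),"b-r",np.round(p[v,222:241,2]-p[v,222:241,0]).astype(int))
E
```

```text
at [521.5  13.3 185.5] yaw 105.6 tilt [-6.e-04 -0.e+00 -1.e+00] F [-0.29  0.35  0.75] T [ 0.05 -0.02 -0.03] w 0.16172693611411024 t 15.95
[0, 0, -0.001, 0.5, 0.7, 8.5]
[0.52159118 0.01365317 0.18595854]
[[230.2889247  172.43881941]]
[[230.71724161 180.96224813]]
rim pred [[230.75940132 185.21419627]] [[230.70298679 184.09740293]]
162 g [94 96 92 91 92 83 91 98 82 77 79 80 72 69 61 55 56 59 55] b-r [  0   1  -2   0  -1   0   3   4   4   3   3  -9 -24 -27   7  25  26  23
  27]
164 g [ 94  95  92  93  92  89  94 100 104 104 102  88  72  69  66  64  62  58
  60] b-r [  0   0  -2   0   0   1   5   6   5   4   4  -8 -26 -31 -15   6  20  23
  24]
166 g [116 114 112 111  99  89  91 102 103 107 102  94  84  72  63  62  65  72
  74] b-r [  0   0  -1   0  -2   0   5   6   6   6   5   1  -6 -18 -24 -24 -24 -31
 -35]
168 g [115 115 114 115 116 115 101 102 106 111 107 101 111 113 111 104 100 102
 100] b-r [-1 -1  0  0  1  0  4  5  6  6  5  2  0 -2  0 -1 -3 -4 -4]
170 g [116 112 114 115 115 115 100 101 110 113 107 105 111 115 115 116 115 106
 103] b-r [-1 -1 -1 -1 -1 -3  2  6  7  7  8  2  0  0 -1 -
[... 643 characters left out ...]
 96  96  96 101 150 166 164 163 163 163
 163] b-r [-1  0  0  0  0  1  0  1  3  6  4  2 -1  0 -1  0  0 -1 -1]
182 g [159 159 160 161 137 118 111  94  76  69  68  83 104 114 130 155 163 162
 163] b-r [-2  0  0  1 19 48 58 69 53 33 37 63 70 57 18  1  1  1  0]
184 g [158 160 131  95  80  79  85  95  98  96  93  91  90  91  88 110 152 163
 165] b-r [ 1 -1 27 55 64 64 74 91 96 92 90 86 86 83 83 92 24 -1  0]
186 g [158 146 110  88  88  81  72  76  80  78  76  68  74  86  89  89 104 149
 166] b-r [ 0 14 53 80 80 69 50 59 65 62 58 45 52 77 85 84 44  7  0]
188 g [146 137 118  94  91  89  90  85  79  78  82  86  88  88  91  80 114 154
 166] b-r [ 0  1 51 83 82 81 80 73 67 62 65 73 83 84 83 69 20  3 -1]
```

Request:
carry_out(series=[[[0,0,0,0.5,0.4,5,8],[0,0,0,0,0,5,8],[0,0,0,0,0,5,8],[0,0,0,0,0,5,8],[0,0,0,0,0,4,8],[0,0,0,0,0,0,8]]])

```text
time_s: 16.7
tool_pos: [0.5205, 0.0143, 0.1612]
tool_rot: [[-0.963, -0.271, -0.001], [-0.271, 0.963, 0.0], [0.001, 0.0, -1.0]]
wrist_force: [-0.2, -0.7, -0.3]
width: 0.165
grip_force: 25.0
```

Request:
carry_out(series=[[[0,0,0,0,0,3,8],[0,0,0,0,0,3,8],[0,0,0,0,0,2,8],[0,0,0,0,0,0,8]]])

```text
time_s: 17.1
tool_pos: [0.5207, 0.0143, 0.1536]
tool_rot: [[-0.963, -0.271, -0.0], [-0.271, 0.963, 0.0], [0.0, 0.0, -1.0]]
wrist_force: [-0.1, 0.9, -1.8]
width: 0.166
grip_force: 25.0
```

Request:
carry_out(series=[[[0,0,0,0,0,3,8],[0,0,0,0,0,3,8],[0,0,0,0,0,2,8],[0,0,0,0,0,0,8]]])

```text
time_s: 17.5
tool_pos: [0.5206, 0.0143, 0.1455]
tool_rot: [[-0.963, -0.271, -0.001], [-0.271, 0.963, -0.0], [0.001, 0.0, -1.0]]
wrist_force: [0.5, 0.2, -1.2]
width: 0.163
grip_force: 25.0
```

Request:
carry_out(series=[[[0,0,0,0,0,3,8],[0,0,0,0,0,3,8],[0,0,0,0,0,3,8],[0,0,0,0,0,3,8],[0,0,0,0,0,0,8]]])

```text
time_s: 18.0
tool_pos: [0.5205, 0.0143, 0.1334]
tool_rot: [[-0.963, -0.271, -0.001], [-0.271, 0.963, -0.0], [0.001, 0.0, -1.0]]
wrist_force: [-0.7, -0.4, -1.0]
width: 0.164
grip_force: 25.0
```

Request:
carry_out(series=[[[0,0,0,0,0,2,8],[0,0,0,0,0,2,8],[0,0,0,0,0,0,8]]])

```text
time_s: 18.3
tool_pos: [0.5207, 0.0143, 0.1296]
tool_rot: [[-0.963, -0.271, -0.0], [-0.271, 0.963, -0.0], [0.0, 0.0, -1.0]]
wrist_force: [0.4, -0.4, -0.7]
width: 0.16
grip_force: 25.0
```

Request:
carry_out(series=[[[0,0,0,0,0,1.5,8],[0,0,0,0,0,1.5,8],[0,0,0,0,0,0,8]]])

```text
time_s: 18.6
tool_pos: [0.5207, 0.0143, 0.1267]
tool_rot: [[-0.963, -0.271, -0.0], [-0.271, 0.963, -0.0], [0.0, 0.0, -1.0]]
wrist_force: [-0.3, 0.1, -0.4]
width: 0.164
grip_force: 25.0
```

Request:
carry_out(series=[[[0,0,0,0,0,1,8],[0,0,0,0,0,1,8],[0,0,0,0,0,0,8]]])

```text
time_s: 18.9
tool_pos: [0.5212, 0.0143, 0.1251]
tool_rot: [[-0.963, -0.271, 0.001], [-0.271, 0.963, -0.0], [-0.001, -0.0, -1.0]]
wrist_force: [-0.9, -0.2, 3.3]
width: 0.162
grip_force: 25.0
```

Request:
carry_out(series=[[[0,0,0,0,0,1,8],[0,0,0,0,0,1,8],[0,0,0,0,0,0,8]]])

```text
time_s: 19.2
tool_pos: [0.5215, 0.0142, 0.1234]
tool_rot: [[-0.963, -0.271, 0.001], [-0.271, 0.963, -0.0], [-0.001, -0.0, -1.0]]
wrist_force: [0.9, -0.2, 7.6]
width: 0.159
grip_force: 25.0
```

Request:
carry_out(series=[[[0,0,0,0,0,1,8],[0,0,0,0,0,1,8],[0,0,0,0,0,0,8]]])

```text
time_s: 19.5
tool_pos: [0.5209, 0.0142, 0.1209]
tool_rot: [[-0.963, -0.271, 0.0], [-0.271, 0.963, -0.0], [-0.0, -0.0, -1.0]]
wrist_force: [0.0, 0.0, 0.4]
width: 0.166
grip_force: 25.0
```

Request:
carry_out(series=[[[0,0,0,0,0,1.5,8],[0,0,0,0,0,1.5,8],[0,0,0,0,0,1.5,8],[0,0,0,0,0,1.5,8],[0,0,0,0,0,0,8]]])

```text
time_s: 20.0
tool_pos: [0.5205, 0.0143, 0.1145]
tool_rot: [[-0.963, -0.271, -0.001], [-0.271, 0.963, -0.0], [0.001, 0.0, -1.0]]
wrist_force: [0.1, -0.7, 0.8]
width: 0.165
grip_force: 25.0
```

Request:
carry_out(series=[[[0,0,0,0,0,1,8],[0,0,0,0,0,1,8],[0,0,0,0,0,0,8]]])

```text
time_s: 20.3
tool_pos: [0.5204, 0.0143, 0.1124]
tool_rot: [[-0.963, -0.271, -0.001], [-0.271, 0.963, 0.0], [0.001, 0.0, -1.0]]
wrist_force: [-0.1, 0.4, -0.7]
width: 0.161
grip_force: 25.0
```

Now in small steps toward the seat.

Request:
carry_out(series=[[[0,0,0,0,0,0.7,8],[0,0,0,0,0,0,8]]])

```text
time_s: 20.5
tool_pos: [0.5206, 0.0143, 0.1119]
tool_rot: [[-0.963, -0.271, -0.0], [-0.271, 0.963, 0.0], [0.0, 0.0, -1.0]]
wrist_force: [0.1, 0.0, -0.2]
width: 0.164
grip_force: 25.0
```

Request:
carry_out(series=[[[0,0,0,0,0,0.6,8],[0,0,0,0,0,0,8]]])

```text
time_s: 20.7
tool_pos: [0.521, 0.0143, 0.1117]
tool_rot: [[-0.963, -0.271, 0.0], [-0.271, 0.963, 0.0], [-0.0, -0.0, -1.0]]
wrist_force: [-0.2, 0.4, 2.0]
width: 0.157
grip_force: 25.0
```

Request:
carry_out(series=[[[0,0,0,0,0,0.5,8],[0,0,0,0,0,0,8]]])

```text
time_s: 20.9
tool_pos: [0.5214, 0.0143, 0.1115]
tool_rot: [[-0.963, -0.271, 0.001], [-0.271, 0.963, 0.0], [-0.001, -0.0, -1.0]]
wrist_force: [-1.1, -0.0, 4.8]
width: 0.163
grip_force: 25.0
```

Request:
carry_out(series=[[[0,0,0,0,0,0.5,8],[0,0,0,0,0,0,8]]])

```text
time_s: 21.1
tool_pos: [0.5218, 0.0143, 0.1113]
tool_rot: [[-0.963, -0.271, 0.002], [-0.271, 0.963, -0.0], [-0.002, -0.001, -1.0]]
wrist_force: [-0.6, 0.6, 9.4]
width: 0.164
grip_force: 25.0
```

Request:
carry_out(series=[[[0,0,0,0,0,0.4,8],[0,0,0,0,0,0,8]]])

```text
time_s: 21.3
tool_pos: [0.5222, 0.0142, 0.1112]
tool_rot: [[-0.963, -0.271, 0.003], [-0.271, 0.963, -0.0], [-0.003, -0.001, -1.0]]
wrist_force: [-0.1, 0.2, 13.8]
width: 0.161
grip_force: 25.0
```

```bash
python3 plan.py 520.8 13.9 177 105.7 1; python3 - <<'E'
from h import *
from cell import *
a=[read_camera("side")[0].astype(float) for _ in range(2)];p=np.mean(a,0)
m=p[...,2]>p[...,0]+35
print(blobs(m,(215,165,250,200)))
z=np.load("side0.npz")["p"].astype(float);print(blobs(z[...,2]>z[...,0]+35,(215,165,250,200)))
for u in(225,226,236,237):print(u,"now",(p[178:197,u,2]-p[178:197,u,0]).astype(int),"was",(z[178:197,u,2]-z[178:197,u,0]).astype(int))
E
```

```text
at [522.2  14.2 111.2] yaw 105.7 tilt [ 0.0026 -0.     -1.    ] F [-0.07  0.24 13.75] T [0.08 0.01 0.01] w 0.1608172306483069 t 21.3
[0, 0, -0.0, 1.4, 0.1, -65.8]
[([231.08, 188.54], [224, 184, 15, 11, 90])]
[([231.13, 188.19], [224, 182, 15, 13, 84])]
225 now [  5   2   5   3   1  10  21  62  67  69  82  55  24 -26 -59 -62 -62 -50
 -25] was [ -1   0  -1  -1   0  18  51  61  68  71  81  49  21 -26 -54 -56 -59 -44
 -25]
226 now [  5   1   2   3   1  16  23  65  66  67  71  78  50   7 -19 -36 -47 -61
 -64] was [ -1  -1   0  -1  18  43  59  60  63  76  75  69  43   5 -18 -35 -46 -54
 -58]
236 now [  4   5   2   5   3  28  39  82  86  85  88  64  28  -4 -17 -32 -58 -75
 -62] was [ -1   0   0  -2  15  68  76  76  77  76  80  56  25  -7 -14 -30 -53 -68
 -58]
237 now [  1   1   2   2   1  15  53  85  85  84  68  41 -13 -57 -65 -70 -76 -75
 -27] was [  1   1   1  -2   1  29  86  82  77  76  61  40 -11 -53 -60 -64 -68 -68
 -25]
```

Request:
carry_out(series=[[[0,0,0,0,0,-0.7,8],[0,0,0,0,0,-0.6,8],[0,0,0,0,0,0,8]]])

```text
time_s: 21.7
tool_pos: [0.5209, 0.0142, 0.1116]
tool_rot: [[-0.963, -0.271, 0.0], [-0.271, 0.963, -0.0], [-0.0, -0.0, -1.0]]
wrist_force: [0.9, -0.6, 4.4]
width: 0.162
grip_force: 25.0
```

Request:
carry_out(series=[[[0,0,0,0,0,0,24],[0,0,0,0,0,0,34],[0,0,0,0,0,0,40],[0,0,0,0,0,-15,40],[0,0,0,0,0,-30,40],[0,0,0,0,0,-40,40],[0,0,0,0,0,-40,40],[0,0,0,0,0,0,40]]])

```text
time_s: 22.5
tool_pos: [0.5235, 0.0142, 0.2426]
tool_rot: [[-0.963, -0.271, 0.008], [-0.271, 0.963, -0.0], [-0.008, -0.002, -1.0]]
wrist_force: [-0.4, -0.2, -0.1]
width: 0.441
grip_force: 0.0
```

```bash
python3 - <<'E'
from h import *
from cell import *
print(observe()["tool_pos"])
a=[read_camera("side")[0].astype(float) for _ in range(4)];p=np.mean(a,0)
z=np.load("side0.npz")["p"].astype(float)
print(blobs(p[...,2]>p[...,0]+35,(215,165,250,200)),blobs(z[...,2]>z[...,0]+35,(215,165,250,200)))
for u in(225,226,227,235,236,237):print(u,"now",(p[178:197,u,2]-p[178:197,u,0]).astype(int),"was",(z[178:197,u,2]-z[178:197,u,0]).astype(int))
cv2.imwrite("pics/s6.png",cv2.resize(p[130:210,180:280,::-1].astype(np.uint8),(750,600),interpolation=cv2.INTER_CUBIC))
for n,q in(("predicted tube top if seated",[.521,.0139,.184]),):print(n,proj("side",q))
E
```

```text
[0.52345231 0.01424311 0.24260512]
[([231.06, 187.81], [224, 182, 15, 13, 99])] [([231.13, 188.19], [224, 182, 15, 13, 84])]
225 now [  0   0  -1   0   0  18  52  65  78  79  81  49  22 -27 -56 -56 -60 -47
 -24] was [ -1   0  -1  -1   0  18  51  61  68  71  81  49  21 -26 -54 -56 -59 -44
 -25]
226 now [  0   0  -1  -1  19  47  62  64  68  79  79  73  45   7 -17 -34 -45 -56
 -61] was [ -1  -1   0  -1  18  43  59  60  63  76  75  69  43   5 -18 -35 -46 -54
 -58]
227 now [ -1   0   0   0  47  62  63  61  54  73  80  79  63  46  22   1  -7 -41
 -68] was [-13 -30 -15 -19  -3  16  26  55  50  60  75  77  59  44  22   3  -5 -39
 -68]
235 now [ -1   0   0   0  55  80  82  76  75  83  81  71  57  29  24  15 -19 -53
 -75] was [ -1   2  -3  -8  45  67  70  76  73  79  75  69  55  28  22  15 -18 -52
 -70]
236 now [  0   0  -1   0  17  71  83  81  81  81  81  59  27  -2 -16 -30 -55 -69
 -58] was [ -1   0   0  -2  15  68  76  76  77  76  80  56  25  -7 -14 -30 -53 -68
 -58]
237 now [  0   0   0   0   1  31  90  84  81  82  64  39 -11 -53 -61 -67 -72 -69
 -25] was [  1   1   1  -2   1  29  86  82  77  76  61  40 -11 -53 -60 -64 -68 -68
 -25]
predicted tube top if seated [[229.36888984 157.78165034]]
```

View pics/s6.png

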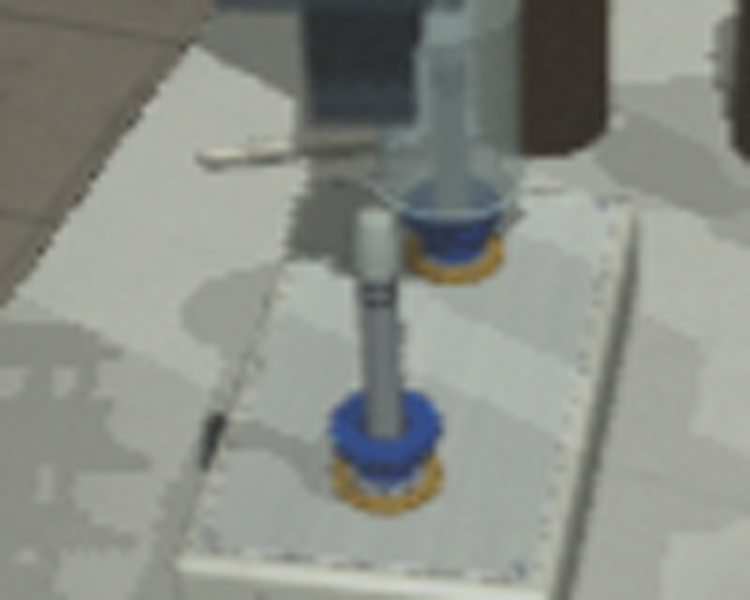

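The tube stands upright in the outlet with its top at (230.1,158.3), against a predicted (229.4,157.8) if seated. The collar's edges match the original raised state to within about 0.1 px, and 1.7 mm down would show as about 0.5 px. So it is home and locked. I'll let the arm settle, then hand in.

Request:
carry_out(series=[[[0,0,0,0,0,0,40],[0,0,0,0,0,0,40],[0,0,0,0,0,0,40]]])

```text
time_s: 23.0
tool_pos: [0.5205, 0.0143, 0.2358]
tool_rot: [[-0.963, -0.271, -0.001], [-0.271, 0.963, 0.0], [0.001, 0.0, -1.0]]
wrist_force: [-0.3, 0.6, 0.2]
width: 0.438
grip_force: 0.0
```

```bash
python3 -c "
from cell import *
print(hand_in())"
```

```text
the job is handed in; nothing more can be done
None
```

The job is handed in at 23 s: the red plug is parked upright in the caddy's empty hole, and the drying tube is pressed onto its seat with the collar back up (lock judged by feel and camera, no pull test); the highest push or pull I read was about 15 N.

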